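Shut up the workshop tool chest

TASK

Shut the red tool chest before grinding starts: with the fingertips push both drawers fully home, and only then push the raised lid down until it is fully closed. Only push, and lift nothing; do not shove the chest along the bench, and leave the other things standing or lying where they are.

Things in the scene. Friction and masses are not known exactly. Their poses are not given: they have to be found in the camera images.
- chest: red steel tool chest, loose on the bench, about 11 kg all told, 200 mm deep (its x) by 360 mm wide (its y) by 125 mm high without the lid. Origin at the centre of its underside; its x axis points from the drawer side to the hinge side, y to the left drawer, z up. Two drawers lie side by side below; above them is an open tray with a hinged lid. Light pushes do not move it; a very hard one slides it
- drawer_left (a joint): how far the left (+y of the chest) drawer stands out, m: 0 fully home, 0.11 fully out; slides along the chest's x, about 1.5 N friction, stays where left
- drawer_right (a joint): the same for the right (-y of the chest) drawer
- drawer_left_face (a point): centre of the outer face of the left drawer's flat front (166 mm wide, 70 mm high, from 13 to 83 mm above the bench; no handle sticks out). Its axes are the chest's; the face looks to the chest's -x. When home, the face is 10 mm in front of the chest's body (110 mm from the chest's origin)
- drawer_right_face (a point): the same for the right drawer
- lid (a joint): lid angle, rad: 0 shut (lies level on the chest), grows as it opens upward, at most 1.3; stiff friction hinge (0.6 N m, lid 0.4 kg) that stays where left and does not fall shut, so it must be pushed all the way down
- lid_edge (a point): point on the outer (upper) face of the lid, midway across its width, 185 mm from the hinge and 20 mm short of the free edge. Axes turn with the lid: x from the free edge to the hinge, z out of the outer face. The lid is a flat slab 205 mm by 364 mm by 14 mm. When shut, this point is 140 mm above the bench
- lid_hinge (a point): middle of the hinge line (along the chest's y) at the lid's underside, 126 mm above the bench, at the far side of the chest (100 mm along x from the chest's origin). Axes turn with the lid: when shut, the same as the chest's
- spray_can: standing blue and white spray can, 60 mm across, 190 mm tall; origin at the centre of its underside; leave alone
- nut_jar: standing glass jar of nuts with yellow cap, 70 mm across, 85 mm tall; origin at the centre of its underside; leave alone
- wrench: steel wrench lying flat, 190 mm long, to the right of the chest; origin on its underside near mid-length, x axis along it; leave alone
- hammer: hammer lying flat, 270 mm long, to the left of the chest; origin on its underside near mid-length, x axis along it; leave alone
- magnet: red L-shaped welding magnet lying flat, 90 x 100 x 22 mm; origin on its underside near its corner; leave alone
- rod_tin: open steel tin, 70 mm across, 100 mm tall; origin at the centre of its underside; leave alone

How it is judged:
By the outcome, as a careful person would: the job done as asked, in the order asked, and still so for the second after the job is handed in, with the robot touching nothing.
It also fails if it takes over 64 s, if anything falls off the work surface, if the arm or the gripper's body presses on something with over 40 N, if the wrist force passes 120 N, or if a joint passes its speed limit or range.

ROBOT

A 6-joint arm with a two-finger parallel gripper is mounted at the origin on the work surface. World frame = base frame: x ahead of the robot, y to its left, z up, the work surface at z = 0. Lengths are in mm, angles in rad, forces in N, time in s.
With the tool pointing down it reaches from about 350 to 975 mm from the base axis. Payload 7.1 kg.
Tool frame: the origin (TCP) lies at the very end of the fingers, on their centre line; the grasp point (between the pads) lies 19 mm behind it (ctrl.tcp_to_grasp is the distance from the TCP to the grasp point, in mm); z points along the fingers, x is the direction in which the jaws open and shut, and the axes are right-handed (so a half turn about z gives the same grasp; the last joint's range is limited). The gripper opens to 88 mm and grips with 3 to 60 N. Pads are 20 mm wide; open, the fingers measure 115 mm over their backs; the gripper's body (75 mm by 178 mm) begins 61 mm behind the grasp point.
Start: joints at [-0.019, 0.423, 1.63, -0, 1.089, -0.019], TCP at [624.984, 0.026, 222.675] pointing down, gripper open.
Joint ranges: [-3, 3], [-0.9, 2.11], [0.09, 2.58], [-1.31, 4.45], [0.11, 2.69], [-2.54, 2.54]. Speed limits (rad/s): [2.39, 2.39, 3.01, 3.14, 3.14, 3.14].

INTERFACE

Orientations are given as a rotation vector (axis times angle).
In Python, from workcell import get_obs, viewer, ctrl, masks_of gives the robot as it stands. The module is installed in compiled form; this text tells all that it offers.
- The arm moves only by the shell command python3 -m inch 'ROWS'. ROWS is JSON, a list of rows, each an object of numbers: "tx", "ty", "tz": the shift along the tool's x, y, z in cm; "ax", "ay", "az": the turn, a rotation vector about the tool's x, y, z in degrees; "jaw": the opening, from 0 (shut) to 1 (fully open). In form: [{"tx": .., "ty": .., "tz": .., "ax": .., "ay": .., "az": .., "jaw": ..}, ...]. A call has 1 to 12 rows; each row shifts and turns the commanded pose from where the row before left it, along the tool's axes as they then stand; what a row does not reach is not made up. A row lasts 1/8 s, in which the tool goes at most 62.5 mm and 10.7 degrees, less where a joint would pass 70% of its speed; a pose out of reach is approached as far as the arm can. A call is refused whole if a number of a shift passes 6.25 or a number of a turn 10.7, either way. A call with a gripper value outside its range is refused whole. The fingers move at their own pace and stop on an object; the grip force is fixed at half the most. Time passes only in rows, so rows that do not move let the fingers close. It gives the time, the measured TCP pose, the force and the opening at its end, in the units of the state.
- get_obs(): the state, without advancing time (a new reading comes with each control period).
- viewer.get_image(name): name is "scene" or "side" or "wrist"; returns (picture, depth): 384x512x3 uint8, red, green, blue; 384x512 float32, mm along the optical axis (not along the pixel's ray), 0 where there is no reading.
- viewer.get_calibration(name): a dict with "fx", "fy", "cx", "cy" (pixels), "rvec" (rotation vector, rad) and "tvec" (3), from world to camera coordinates, as OpenCV has them. Camera axes: x right, y down, z forward; pixel columns grow to the right and rows downward; lengths in mm; the calibration is good to about 2 mm. A picture is of the moment at which its call begins: read the wrist's pose just before it. get_calibration takes no time and is no camera call; for the wrist camera it gives the pose at the moment of the call.
- ctrl.close_job(): hands the job in, once; it reports no verdict.
Trained networks look in the newest picture that a camera, given by its name, has taken for a name from the list of things; names that differ only in an ending like _2 or _b are one class to them, and where a whole thing is asked for, a point or a joint stands for the part that bears it (a point fixed in the world has none). Each returns a list of dicts, best first, with "score" (0 to 1); they miss things now and then, are a little off and sometimes report something else, mostly with a low value. They report only what shows in the picture. A call takes as long as a camera call.
- masks_of(camera, thing): "pixels" (384x512 bool, what is visible of it) and "location" ([column, row] in pixels, amid what is visible of it).
The state is a dict: "t": time; "qpos": joint angles; "qvel": joint speeds; "joint_torque": joint torques, N m; "ee_pos": TCP position; "orientation": TCP orientation; "ft_force": force on the tool from outside, world axes, zero at the start; "moment": the same for the moment, N m; "width": finger opening in mm.
Only numpy, scipy, OpenCV 4.12 (cv2) and the standard library are available. Lean on these libraries where they do the work, as an engineer would, in place of code of your own. Each camera call takes 0.05 s, during which the arm holds its last target. There are 200 camera calls.

## Working session

There is one attempt and no reset: what is moved stays moved. The work goes in short steps, Python scripts to look and compute and a shell command to move; the robot and the scene stay as the last step left them, time stands still between calls to the robot, and variables do not carry over. Pictures are saved under pics/ and viewed, about 8 in all and at most 12, crops included, and the job is handed in when it is done.

```bash
mkdir -p pics; cat > h.py <<'E'
import numpy as np, cv2
from workcell import get_obs, viewer, ctrl, masks_of
def cloud(n):
    im,d=viewer.get_image(n); c=viewer.get_calibration(n)
    v,u=np.mgrid[:384,:512]; P=np.stack([(u-c['cx'])/c['fx']*d,(v-c['cy'])/c['fy']*d,d],-1)
    R=cv2.Rodrigues(np.array(c['rvec'],float))[0]
    W=(P-np.array(c['tvec'],float).ravel())@R
    W[d<=0]=np.nan
    return im,W
E
python3 - <<'E'
from h import *
o=get_obs();print(o['t'],o['ee_pos'],o['orientation'],o['ft_force'])
ims=[]
for n in('scene','side'):
    im,W=cloud(n);np.save(n+'.npy',W);ims.append(im)
    cv2.imwrite(f'pics/{n}0.png',im[...,::-1])
    for t in('chest','drawer_left_face','drawer_right_face','lid_edge','spray_can','nut_jar','wrench','hammer','magnet','rod_tin'):
        for m in masks_of(n,t)[:1]:
            p=W[m['pixels']];p=p[~np.isnan(p[:,0])]
            print(n,t,round(m['score'],2),m['location'],np.round(np.nanmedian(p,0)) if len(p) else '',np.round(np.percentile(p,[2,98],axis=0)).tolist() if len(p) else '')
            np.save(f'm_{n}_{t}.npy',m['pixels'])
E
```

```text
0.0 [6.24425498e+02 2.90468639e-02 2.21903876e+02] [-3.14158145e+00 -3.82900283e-06  2.41534932e-03] [-0.0952335  -0.19394917 -1.12818292]
scene chest 0.9 [290.3, 210.6] [681. 131. 194.] [[475.0, -65.0, 7.0], [760.0, 288.0, 290.0]]
scene drawer_left_face 0.96 [321.1, 182.9] [508. 231.  62.] [[492.0, 149.0, 16.0], [532.0, 304.0, 86.0]]
scene drawer_right_face 0.56 [283.2, 169.6] [476.  84.  48.] [[466.0, 37.0, 17.0], [495.0, 126.0, 85.0]]
scene lid_edge 0.72 [293.5, 211.7] [683. 130. 215.] [[607.0, -65.0, 138.0], [757.0, 282.0, 290.0]]
scene spray_can 0.81 [355.9, 246.2] [746. 349. 166.] [[714.0, 330.0, 3.0], [763.0, 382.0, 193.0]]
scene nut_jar 0.71 [226.7, 165.3] [ 482. -118.   61.] [[445.0, -144.0, 11.0], [493.0, -82.0, 88.0]]
scene wrench 0.54 [146.5, 157.9] [ 484. -429.    5.] [[396.0, -474.0, -3.0], [562.0, -387.0, 12.0]]
scene hammer 0.86 [384.7, 189.0] [487. 469.  22.] [[325.0, 441.0, 1.0], [579.0, 512.0, 29.0]]
scene magnet 0.51 [357.9, 186.3] [494. 375.  19.] [[474.0, 339.0, -0.0], [532.0, 439.0, 27.0]]
scene rod_tin 0.55 [213.3, 178.9] [ 537. -156.   59.] [[520.0, -185.0, 1
[... 204 characters left out ...]
 [553.0, 304.0, 86.0]]
side drawer_right_face 0.97 [300.8, 208.8] [485.  47.  42.] [[454.0, -28.0, 14.0], [523.0, 131.0, 85.0]]
side lid_edge 0.91 [248.4, 228.7] [679. 147. 223.] [[603.0, -7.0, 135.0], [758.0, 286.0, 291.0]]
side spray_can 0.63 [236.7, 304.1] [731. 368. 187.] [[704.0, 324.0, 0.0], [760.0, 392.0, 194.0]]
side nut_jar 0.79 [299.0, 164.5] [462. -93.  65.] [[427.0, -117.0, 4.0], [520.0, 60.0, 528.0]]
side wrench 0.74 [277.3, 91.5] [ 498. -420.    6.] [[402.0, -469.0, -3.0], [556.0, -387.0, 15.0]]
side hammer 0.68 [322.2, 330.5] [472. 473.  23.] [[321.0, 445.0, 12.0], [576.0, 514.0, 32.0]]
side magnet 0.7 [312.5, 298.6] [494. 363.  21.] [[474.0, 340.0, 1.0], [554.0, 442.0, 28.0]]
```

View pics/scene0.png

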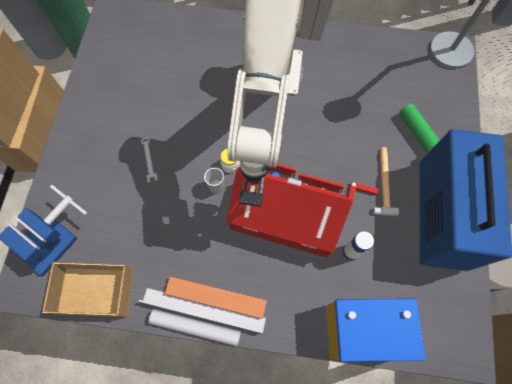

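View pics/side0.png

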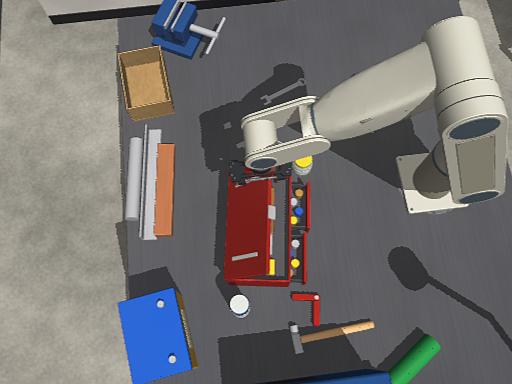

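```bash
python3 - <<'E'
from h import *
def pl(p):
    for _ in range(8):
        c=np.median(p,0) if _==0 else p.mean(0); n=np.linalg.svd(p-c,full_matrices=False)[2][2]
        r=abs((p-c)@n); p=p[r<max(3,1.5*r.std())]
    return c,n*np.sign(n[2]),len(p),p
for n in('scene','side'):
    W=np.load(n+'.npy')
    m=np.load(f'm_{n}_lid_edge.npy');p=W[cv2.erode(m.astype(np.uint8),np.ones((3,3)))>0];p=p[~np.isnan(p[:,0])]
    c,nn,k,p=pl(p);print(n,'lid',c.round(),nn.round(3),k,'angle',np.arccos(nn[2]),'yaw',np.degrees(np.arctan2(-nn[1],-nn[0])))
    h=np.array([-nn[0],-nn[1]]);h/=np.hypot(*h);y=np.array([-h[1],h[0]])
    a=p[:,:2]@h;b=p[:,:2]@y
    print(' along x',np.percentile(a,[.5,99.5]),'y',np.percentile(b,[.5,99.5]),'z',np.percentile(p[:,2],[.5,99.5]))
    for s in('left','right'):
        m=np.load(f'm_{n}_drawer_{s}_face.npy');q=W[m];q=q[~np.isnan(q[:,0])]
        q=q[(q[:,2]>15)&(q[:,2]<90)]
        a=q[:,:2]@h;b=q[:,:2]@y
        print(' ',s,'x pct',np.percentile(a,[1,5,20,50,80,99]).round(),'y',np.percentile(b,[1,99]).round(),'ztop',np.percentile(q[:,2],98))
E
```

```text
scene lid [684. 127. 215.] [ 0.756 -0.117  0.644] 4407 angle 0.8704813702730284 yaw 171.20317696573136
 along x [-719.39350137 -591.41005521] y [-386.82975287  -34.13221312] z [138.766762   291.54813592]
  left x pct [-481. -471. -469. -468. -466. -459.] y [-381. -221.] ztop 84.86027274472318
  right x pct [-480. -474. -461. -456. -455. -449.] y [-199. -107.] ztop 84.39666434480742
side lid [682. 148. 220.] [ 0.756 -0.116  0.644] 3281 angle 0.8713955021888604 yaw 171.25195428693024
 along x [-718.81508122 -589.10189922] y [-390.649615    -88.78315971] z [139.08667181 293.58587022]
  left x pct [-508. -505. -498. -481. -468. -461.] y [-384. -227.] ztop 86.26175893043715
  right x pct [-506. -503. -493. -472. -455. -446.] y [-204.  -46.] ztop 85.37018184138033
```

```bash
python3 -m inch '[{"tz":-5},{"tz":-5},{"tz":-5},{"tz":-2},{},{}]'
```

```text
$[0]: bad value
```

```bash
python3 -m inch '[{"tx":0,"ty":0,"tz":-5,"ax":0,"ay":0,"az":0,"jaw":1},{"tx":0,"ty":0,"tz":-5,"ax":0,"ay":0,"az":0,"jaw":1},{"tx":0,"ty":0,"tz":-5,"ax":0,"ay":0,"az":0,"jaw":1},{"tx":0,"ty":0,"tz":-2,"ax":0,"ay":0,"az":0,"jaw":1},{"tx":0,"ty":0,"tz":0,"ax":0,"ay":0,"az":0,"jaw":1}]'
```

```text
t: 1.72
ee_pos: [625.7, 0.0, 394.6]
orientation: [3.141, 0.0, 0.006]
ft_force: [0.3, 0.3, -0.1]
width: 87.9
```

```bash
python3 -m inch '[{"tx":0,"ty":0,"tz":0,"ax":0,"ay":0,"az":-10,"jaw":0},{"tx":0,"ty":0,"tz":0,"ax":0,"ay":0,"az":-10,"jaw":0},{"tx":0,"ty":0,"tz":0,"ax":0,"ay":0,"az":-10,"jaw":0},{"tx":0,"ty":0,"tz":0,"ax":0,"ay":0,"az":-10,"jaw":0},{"tx":0,"ty":0,"tz":0,"ax":0,"ay":0,"az":-10,"jaw":0},{"tx":0,"ty":0,"tz":0,"ax":0,"ay":0,"az":-10,"jaw":0},{"tx":0,"ty":0,"tz":0,"ax":0,"ay":0,"az":-10,"jaw":0},{"tx":0,"ty":0,"tz":0,"ax":0,"ay":0,"az":-10,"jaw":0},{"tx":0,"ty":0,"tz":0,"ax":0,"ay":0,"az":-1.2,"jaw":0},{"tx":0,"ty":0,"tz":0,"ax":0,"ay":0,"az":0,"jaw":0}]'
python3 -m inch '[{"tx":4,"ty":-4.5,"tz":0,"ax":0,"ay":0,"az":0,"jaw":0},{"tx":4,"ty":-4.5,"tz":0,"ax":0,"ay":0,"az":0,"jaw":0},{"tx":4,"ty":-4.5,"tz":0,"ax":0,"ay":0,"az":0,"jaw":0},{"tx":4,"ty":-4.5,"tz":0,"ax":0,"ay":0,"az":0,"jaw":0},{"tx":4,"ty":-4.5,"tz":0,"ax":0,"ay":0,"az":0,"jaw":0},{"tx":0,"ty":0,"tz":0,"ax":0,"ay":0,"az":0,"jaw":0},{"tx":0,"ty":0,"tz":0,"ax":0,"ay":0,"az":0,"jaw":0}]'
python3 - <<'E'
from h import *
o=get_obs();p=o['ee_pos'];R=cv2.Rodrigues(np.array(o['orientation']))[0];print(R.round(3),o['qpos'].round(2) if hasattr(o['qpos'],'round') else o['qpos'])
print('xp',p[0]*.988-.153*p[1],'yp',p[0]*.153+.988*p[1],p[2])
def pl(p):
    for _ in range(8):
        c=np.median(p,0) if _==0 else p.mean(0); n=np.linalg.svd(p-c,full_matrices=False)[2][2]
        r=abs((p-c)@n); p=p[r<max(3,1.5*r.std())]
    return c,n*np.sign(n[2]),p
for n in('scene','side'):
    im,W=cloud(n);cv2.imwrite(f'pics/{n}1.png',im[...,::-1])
    m=max(masks_of(n,'lid_edge'),key=lambda m:m['score'])['pixels'];q=W[cv2.erode(m.astype(np.uint8),np.ones((3,3)))>0];q=q[~np.isnan(q[:,0])]
    c,nn,q=pl(q);ex=nn[:2]/np.hypot(*nn[:2]);ey=np.array([-ex[1],ex[0]])
    print(n,'yaw',np.degrees(np.arctan2(*ex[::-1])),'ang',np.arccos(nn[2]),'x',np.percentile(q[:,:2]@ex,[.5,99.5]),'y',np.percentile(q[:,:2]@ey,[.3,99.7]))
    X=W[...,:2]@ex;Y=W[...,:2]@ey;Z=W[...,2]
    for s,a,b in(('L',240,360),('R',60,180)):
        k=(X>420)&(X<515)&(Y>a)&(Y<b)&(Z>74)&(Z<92)   # drawer front top edges
        print(s,k.sum(),np.percentile(X[k],[1,5,10,25,50,75]).round() if k.sum() else '')
E
```

```text
t: 2.98
ee_pos: [624.7, 0.0, 391.6]
orientation: [-2.387, -2.04, 0.002]
ft_force: [0.2, -0.2, 0.9]
width: 0.4
t: 3.85
ee_pos: [433.4, 232.0, 392.6]
orientation: [2.385, 2.044, 0.0]
ft_force: [0.2, 0.4, -0.6]
width: 0.1
[[ 0.153  0.988  0.   ]
 [ 0.988 -0.153 -0.   ]
 [-0.     0.    -1.   ]] [ 0.47  0.06  1.71 -0.    1.37 -0.95]
xp 392.69609684852475 yp 295.5371490792878 392.60813561121836
scene yaw -8.770344727783998 ang 0.8727179691539528 x [591.418808   718.67497555] y [ 34.19515058 386.257503  ]
L 108 [460. 460. 461. 463. 466. 468.]
R 102 [445. 446. 448. 450. 453. 455.]
side yaw -8.673100068142455 ang 0.8688932590011753 x [589.27993544 717.59131703] y [ 36.10186897 390.31306342]
L 106 [460. 461. 461. 462. 465. 468.]
R 100 [446. 447. 447. 447. 450. 453.]
```

```bash
python3 -m inch '[{"tx":0,"ty":0,"tz":5,"ax":0,"ay":0,"az":0,"jaw":0},{"tx":0,"ty":0,"tz":5,"ax":0,"ay":0,"az":0,"jaw":0},{"tx":0,"ty":0,"tz":5,"ax":0,"ay":0,"az":0,"jaw":0},{"tx":0,"ty":0,"tz":5,"ax":0,"ay":0,"az":0,"jaw":0},{"tx":0,"ty":0,"tz":5,"ax":0,"ay":0,"az":0,"jaw":0},{"tx":0,"ty":0,"tz":5,"ax":0,"ay":0,"az":0,"jaw":0},{"tx":0,"ty":0,"tz":4.2,"ax":0,"ay":0,"az":0,"jaw":0},{"tx":0,"ty":0,"tz":0,"ax":-7.5,"ay":0,"az":0,"jaw":0},{"tx":0,"ty":0,"tz":0,"ax":-7.5,"ay":0,"az":0,"jaw":0},{"tx":0,"ty":0,"tz":0,"ax":0,"ay":0,"az":0,"jaw":0},{"tx":0,"ty":0,"tz":0,"ax":0,"ay":0,"az":0,"jaw":0}]'
cat > st.py <<'E'
from h import *
o=get_obs();p=o['ee_pos'];R=cv2.Rodrigues(np.array(o['orientation']))[0];f=o['ft_force']
print('t',o['t'],'xp',round(p[0]*.9884-.1521*p[1],1),'yp',round(p[0]*.1521+.9884*p[1],1),'z',round(p[2],1),'F along ex,ey,z',np.round([f[0]*.9884-.1521*f[1],f[0]*.152+f[1]*.988,f[2]],1));print(R.round(3).tolist())
E
python3 st.py
```

```text
t: 5.42
ee_pos: [435.1, 229.8, 50.5]
orientation: [2.246, 1.919, 0.213]
ft_force: [-0.1, -0.1, 0.3]
width: 0.4
t 5.425 xp 395.1 yp 293.3 z 50.5 F along ex,ey,z [-0.1 -0.1  0.3]
[[0.157, 0.962, 0.224], [0.988, -0.151, -0.043], [-0.007, 0.228, -0.974]]
```

```bash
python3 -m inch '[{"tx":0,"ty":1.93,"tz":0.52,"ax":0,"ay":0,"az":0,"jaw":0},{"tx":0,"ty":1.93,"tz":0.52,"ax":0,"ay":0,"az":0,"jaw":0},{"tx":0,"ty":0.97,"tz":0.26,"ax":0,"ay":0,"az":0,"jaw":0},{"tx":0,"ty":0.5,"tz":0.13,"ax":0,"ay":0,"az":0,"jaw":0},{"tx":0,"ty":0.5,"tz":0.13,"ax":0,"ay":0,"az":0,"jaw":0},{"tx":0,"ty":0.5,"tz":0.13,"ax":0,"ay":0,"az":0,"jaw":0},{"tx":0,"ty":0.5,"tz":0.13,"ax":0,"ay":0,"az":0,"jaw":0},{"tx":0,"ty":0.5,"tz":0.13,"ax":0,"ay":0,"az":0,"jaw":0},{"tx":0,"ty":0.5,"tz":0.13,"ax":0,"ay":0,"az":0,"jaw":0},{"tx":0,"ty":0,"tz":0,"ax":0,"ay":0,"az":0,"jaw":0}]'; python3 st.py
```

```text
t: 6.68
ee_pos: [514.8, 217.1, 48.1]
orientation: [2.245, 1.919, 0.215]
ft_force: [-0.3, 0.4, 0.7]
width: 0.4
t 6.675 xp 475.8 yp 292.8 z 48.1 F along ex,ey,z [-0.4  0.4  0.7]
[[0.157, 0.962, 0.225], [0.988, -0.151, -0.043], [-0.007, 0.229, -0.973]]
```

```bash
python3 -m inch '[{"tx":0,"ty":0.3,"tz":0.08,"ax":0,"ay":0,"az":0,"jaw":0},{"tx":0,"ty":0.3,"tz":0.08,"ax":0,"ay":0,"az":0,"jaw":0},{"tx":0,"ty":0.3,"tz":0.08,"ax":0,"ay":0,"az":0,"jaw":0}]'; python3 st.py; python3 -m inch '[{"tx":0,"ty":0.1,"tz":0.03,"ax":0,"ay":0,"az":0,"jaw":0},{"tx":0,"ty":0.1,"tz":0.03,"ax":0,"ay":0,"az":0,"jaw":0}]'; python3 st.py
```

```text
t: 7.05
ee_pos: [523.5, 215.6, 47.8]
orientation: [2.245, 1.919, 0.214]
ft_force: [-1.2, 0.1, 1.3]
width: 0.7
t 7.05 xp 484.6 yp 292.7 z 47.8 F along ex,ey,z [-1.2 -0.1  1.3]
[[0.156, 0.962, 0.225], [0.988, -0.151, -0.043], [-0.008, 0.229, -0.973]]
t: 7.3
ee_pos: [525.4, 215.2, 47.6]
orientation: [2.245, 1.919, 0.213]
ft_force: [-0.7, 0.4, 0.8]
width: 0.3
t 7.3 xp 486.6 yp 292.6 z 47.6 F along ex,ey,z [-0.8  0.3  0.8]
[[0.157, 0.962, 0.225], [0.988, -0.151, -0.043], [-0.008, 0.229, -0.973]]
```

```bash
python3 - <<'E'
from h import *
im,W=cloud('scene');a=cv2.resize(im[120:280,180:420],None,fx=2,fy=2)
im,W2=cloud('side');b=cv2.resize(im[140:300,190:430],None,fx=2,fy=2)
cv2.imwrite('pics/c2.png',np.vstack([a,b])[...,::-1].copy() if 0 else cv2.resize(np.vstack([a,b]),(432,576))[...,::-1])
ex=np.array([.9884,-.1521]);ey=np.array([.1521,.9884])
for W in(W,W2):
    X=W[...,:2]@ex;Y=W[...,:2]@ey;Z=W[...,2]
    for s,a,b in(('L',225,380),('R',60,180)):
        k=(X>420)&(X<515)&(Y>a)&(Y<b)&(Z>74)&(Z<92); print(s,k.sum(),np.percentile(X[k],[1,5,10,25,50,75]).round())
E
```

```text
L 15 [487. 487. 488. 489. 489. 491.]
R 109 [447. 448. 448. 450. 454. 456.]
L 139 [499. 500. 500. 500. 503. 506.]
R 100 [446. 446. 446. 447. 450. 453.]
```

```bash
for i in 1; do python3 -m inch '[{"tx":0,"ty":0.1,"tz":0.03,"ax":0,"ay":0,"az":0,"jaw":0},{"tx":0,"ty":0.1,"tz":0.03,"ax":0,"ay":0,"az":0,"jaw":0}]'; python3 st.py|head -1;python3 -m inch '[{"tx":0,"ty":0.1,"tz":0.03,"ax":0,"ay":0,"az":0,"jaw":0}]';python3 st.py|head -1; done
```

```text
t: 7.65
ee_pos: [527.4, 214.9, 47.5]
orientation: [2.245, 1.919, 0.213]
ft_force: [-1.9, 0.6, 0.6]
width: 0.5
t 7.65 xp 488.6 yp 292.6 z 47.5 F along ex,ey,z [-2.   0.3  0.6]
t: 7.78
ee_pos: [528.4, 214.7, 47.4]
orientation: [2.245, 1.919, 0.213]
ft_force: [-0.7, 1.0, 0.8]
width: 0.5
t 7.775 xp 489.7 yp 292.6 z 47.4 F along ex,ey,z [-0.8  0.9  0.8]
```

```bash
python3 -m inch '[{"tx":0,"ty":0.1,"tz":0.03,"ax":0,"ay":0,"az":0,"jaw":0},{"tx":0,"ty":0.1,"tz":0.03,"ax":0,"ay":0,"az":0,"jaw":0}]'; python3 st.py|head -1
```

```text
t: 8.02
ee_pos: [530.5, 214.3, 47.3]
orientation: [2.245, 1.919, 0.213]
ft_force: [-2.5, 0.4, 1.3]
width: 0.4
t 8.025 xp 491.8 yp 292.5 z 47.3 F along ex,ey,z [-2.6  0.1  1.3]
```

```bash
python3 -m inch '[{"tx":0,"ty":0.1,"tz":0.03,"ax":0,"ay":0,"az":0,"jaw":0}]' >/dev/null; python3 st.py|head -1; python3 -m inch '[{"tx":0,"ty":0.1,"tz":0.03,"ax":0,"ay":0,"az":0,"jaw":0}]'>/dev/null; python3 st.py|head -1
```

```text
t 8.15 xp 492.4 yp 292.5 z 47.1 F along ex,ey,z [-7.7  1.5  6.4]
t 8.275 xp 492.5 yp 292.3 z 46.9 F along ex,ey,z [-11.3   3.3   8.9]
```

```bash
python3 -m inch '[{"tx":0,"ty":-1.9,"tz":-0.55,"ax":0,"ay":0,"az":0,"jaw":0},{"tx":0,"ty":-1.9,"tz":-0.5,"ax":0,"ay":0,"az":0,"jaw":0},{"tx":0,"ty":-1.9,"tz":-0.5,"ax":0,"ay":0,"az":0,"jaw":0},{"tx":0,"ty":-1.9,"tz":-0.5,"ax":0,"ay":0,"az":0,"jaw":0},{"tx":-4.2,"ty":0,"tz":0,"ax":0,"ay":0,"az":0,"jaw":0},{"tx":-4.2,"ty":0,"tz":0,"ax":0,"ay":0,"az":0,"jaw":0},{"tx":-4.2,"ty":0,"tz":0,"ax":0,"ay":0,"az":0,"jaw":0},{"tx":-4.2,"ty":0,"tz":0,"ax":0,"ay":0,"az":0,"jaw":0},{"tx":0,"ty":0,"tz":0,"ax":0,"ay":0,"az":0,"jaw":0},{"tx":0,"ty":0,"tz":0,"ax":0,"ay":0,"az":0,"jaw":0}]'; python3 st.py
```

```text
t: 9.52
ee_pos: [429.4, 60.7, 51.3]
orientation: [2.245, 1.918, 0.215]
ft_force: [-0.0, 0.6, -0.3]
width: 0.2
t 9.525 xp 415.2 yp 125.3 z 51.3 F along ex,ey,z [-0.1  0.6 -0.3]
[[0.157, 0.961, 0.226], [0.988, -0.151, -0.043], [-0.007, 0.23, -0.973]]
```

Contact is expected near x' 436 and the end near 492: go 72 mm, then creep.

```bash
python3 -m inch '[{"tx":0,"ty":1.0,"tz":0.26,"ax":0,"ay":0,"az":0,"jaw":0},{"tx":0,"ty":0.6,"tz":0.16,"ax":0,"ay":0,"az":0,"jaw":0},{"tx":0,"ty":0.6,"tz":0.16,"ax":0,"ay":0,"az":0,"jaw":0},{"tx":0,"ty":0.6,"tz":0.16,"ax":0,"ay":0,"az":0,"jaw":0},{"tx":0,"ty":0.6,"tz":0.16,"ax":0,"ay":0,"az":0,"jaw":0},{"tx":0,"ty":0.6,"tz":0.16,"ax":0,"ay":0,"az":0,"jaw":0},{"tx":0,"ty":0.6,"tz":0.16,"ax":0,"ay":0,"az":0,"jaw":0},{"tx":0,"ty":0.6,"tz":0.16,"ax":0,"ay":0,"az":0,"jaw":0},{"tx":0,"ty":0.6,"tz":0.16,"ax":0,"ay":0,"az":0,"jaw":0},{"tx":0,"ty":0.6,"tz":0.16,"ax":0,"ay":0,"az":0,"jaw":0},{"tx":0,"ty":0.4,"tz":0.1,"ax":0,"ay":0,"az":0,"jaw":0},{"tx":0,"ty":0.2,"tz":0.05,"ax":0,"ay":0,"az":0,"jaw":0}]' >/dev/null; python3 st.py|head -1
```

```text
t 11.025 xp 487.0 yp 124.5 z 49.0 F along ex,ey,z [-1.4 -1.   0.7]
```

```bash
python3 -m inch '[{"tx":0,"ty":0.15,"tz":0.04,"ax":0,"ay":0,"az":0,"jaw":0},{"tx":0,"ty":0.15,"tz":0.04,"ax":0,"ay":0,"az":0,"jaw":0},{"tx":0,"ty":0.1,"tz":0.03,"ax":0,"ay":0,"az":0,"jaw":0}]' >/dev/null; python3 st.py|head -1;  python3 -m inch '[{"tx":0,"ty":0.1,"tz":0.03,"ax":0,"ay":0,"az":0,"jaw":0}]' >/dev/null; python3 st.py|head -1
```

```text
t 11.4 xp 490.9 yp 124.6 z 48.9 F along ex,ey,z [-1.8 -0.2  1.8]
t 11.525 xp 492.0 yp 124.6 z 48.8 F along ex,ey,z [-2.   0.3  0.7]
```

```bash
python3 -m inch '[{"tx":0,"ty":0.1,"tz":0.03,"ax":0,"ay":0,"az":0,"jaw":0}]' >/dev/null; python3 st.py|head -1
```

```text
t 11.65 xp 492.3 yp 124.4 z 48.6 F along ex,ey,z [-6.   1.   4.2]
```

```bash
python3 -m inch '[{"tx":0,"ty":0.1,"tz":0.03,"ax":0,"ay":0,"az":0,"jaw":0}]' >/dev/null; python3 st.py|head -1; python3 -m inch '[{"tx":0,"ty":-2,"tz":-0.6,"ax":0,"ay":0,"az":0,"jaw":0},{"tx":0,"ty":-2,"tz":-0.5,"ax":0,"ay":0,"az":0,"jaw":0},{"tx":0,"ty":-2,"tz":-0.5,"ax":0,"ay":0,"az":0,"jaw":0},{"tx":0,"ty":0,"tz":0,"ax":0,"ay":0,"az":0,"jaw":0}]' >/dev/null; python3 st.py
python3 - <<'E'
from h import *
im,W=cloud('scene');a=im
im,W2=cloud('side');b=im
cv2.imwrite('pics/c3.png',cv2.resize(np.hstack([a[100:290,170:420],b[130:320,190:440]]),(790,300))[...,::-1])
ex=np.array([.9884,-.1521]);ey=np.array([.1521,.9884])
for W in(W,W2):
    X=W[...,:2]@ex;Y=W[...,:2]@ey;Z=W[...,2]
    for s,a,b in(('L',225,380),('R',60,180)):
        k=(X>470)&(X<515)&(Y>a)&(Y<b)&(Z>74)&(Z<92); print(s,k.sum(),np.percentile(X[k],[1,5,10,25,50,75]).round() if k.sum() else '')
E
```

```text
t 11.775 xp 492.4 yp 124.2 z 48.3 F along ex,ey,z [-8.7  2.7  6.4]
t 12.275 xp 431.1 yp 124.8 z 50.5 F along ex,ey,z [ 0.1 -1.1  0.3]
[[0.156, 0.962, 0.224], [0.988, -0.15, -0.043], [-0.008, 0.228, -0.974]]
L 0 
R 0 
L 118 [503. 503. 503. 504. 507. 509.]
R 65 [504. 504. 504. 504. 507. 508.]
```

View pics/c3.png

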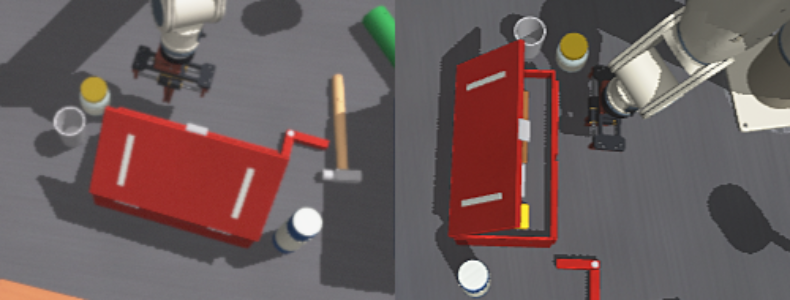

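```bash
python3 -m inch '[{"tx":0,"ty":0,"tz":0,"ax":7.5,"ay":0,"az":0,"jaw":0},{"tx":0,"ty":0,"tz":0,"ax":7.5,"ay":0,"az":0,"jaw":0},{"tx":0,"ty":0,"tz":-5,"ax":0,"ay":0,"az":0,"jaw":0},{"tx":0,"ty":0,"tz":-5,"ax":0,"ay":0,"az":0,"jaw":0},{"tx":0,"ty":0,"tz":-5,"ax":0,"ay":0,"az":0,"jaw":0},{"tx":0,"ty":0,"tz":-5,"ax":0,"ay":0,"az":0,"jaw":0},{"tx":0,"ty":0,"tz":-5,"ax":0,"ay":0,"az":0,"jaw":0},{"tx":0,"ty":0,"tz":-5,"ax":0,"ay":0,"az":0,"jaw":0},{"tx":0,"ty":0,"tz":-2,"ax":0,"ay":0,"az":0,"jaw":0},{"tx":0,"ty":0,"tz":0,"ax":0,"ay":0,"az":0,"jaw":0},{"tx":0,"ty":0,"tz":0,"ax":0,"ay":0,"az":0,"jaw":0}]' >/dev/null; python3 st.py
python3 -m inch '[{"tx":2.2,"ty":4.9,"tz":0,"ax":0,"ay":0,"az":0,"jaw":0},{"tx":2.2,"ty":4.9,"tz":0,"ax":0,"ay":0,"az":0,"jaw":0},{"tx":2.2,"ty":4.9,"tz":0,"ax":0,"ay":0,"az":0,"jaw":0},{"tx":2.2,"ty":4.9,"tz":0,"ax":0,"ay":0,"az":0,"jaw":0},{"tx":0,"ty":0,"tz":0,"ax":0,"ay":0,"az":0,"jaw":0},{"tx":0,"ty":0,"tz":0,"ax":0,"ay":0,"az":0,"jaw":0}]' >/dev/null; python3 st.py
```

```text
t 13.75 xp 441.7 yp 127.2 z 369.4 F along ex,ey,z [0.3 0.6 0.3]
[[0.157, 0.987, -0.033], [0.988, -0.157, -0.003], [-0.008, -0.032, -0.999]]
t 14.5 xp 637.3 yp 214.1 z 361.6 F along ex,ey,z [ 0.   0.3 -0.3]
[[0.156, 0.987, -0.035], [0.988, -0.157, -0.004], [-0.009, -0.034, -0.999]]
```

```bash
python3 -m inch '[{"tx":0,"ty":-1.5,"tz":0,"ax":-2,"ay":0,"az":0,"jaw":0},{"tx":0,"ty":0,"tz":3.5,"ax":0,"ay":0,"az":0,"jaw":0},{"tx":0,"ty":0,"tz":3,"ax":0,"ay":0,"az":0,"jaw":0},{"tx":0,"ty":0,"tz":0.8,"ax":0,"ay":0,"az":0,"jaw":0},{"tx":0,"ty":0,"tz":0,"ax":0,"ay":0,"az":0,"jaw":0}]' >/dev/null; python3 st.py
```

```text
t 15.125 xp 623.0 yp 213.6 z 291.5 F along ex,ey,z [ 0.7  1.1 -0.2]
[[0.157, 0.988, 0.002], [0.988, -0.157, -0.009], [-0.008, 0.004, -1.0]]
```

```bash
python3 -m inch '[{"tx":0,"ty":-0.3,"tz":1.2,"ax":0,"ay":0,"az":0,"jaw":0},{"tx":0,"ty":0,"tz":1.0,"ax":0,"ay":0,"az":0,"jaw":0},{"tx":0,"ty":-0.7,"tz":0.6,"ax":0,"ay":0,"az":0,"jaw":0}]' >/dev/null; python3 st.py|head -1; python3 -m inch '[{"tx":0,"ty":-0.8,"tz":0.7,"ax":0,"ay":0,"az":0,"jaw":0},{"tx":0,"ty":-0.8,"tz":0.7,"ax":0,"ay":0,"az":0,"jaw":0}]' >/dev/null; python3 st.py|head -1
```

```text
t 15.5 xp 613.9 yp 213.8 z 262.8 F along ex,ey,z [2.1 0.1 1.8]
t 15.75 xp 597.3 yp 213.8 z 248.7 F along ex,ey,z [ 2.2 -0.1  0.6]
```

```bash
python3 -m inch '[{"tx":0,"ty":-0.78,"tz":0.85,"ax":0,"ay":0,"az":0,"jaw":0},{"tx":0,"ty":-0.74,"tz":0.9,"ax":0,"ay":0,"az":0,"jaw":0},{"tx":0,"ty":-0.68,"tz":0.95,"ax":0,"ay":0,"az":0,"jaw":0}]' >/dev/null; python3 st.py|head -1; python3 -m inch '[{"tx":0,"ty":-0.6,"tz":1.02,"ax":0,"ay":0,"az":0,"jaw":0},{"tx":0,"ty":-0.55,"tz":1.04,"ax":0,"ay":0,"az":0,"jaw":0},{"tx":0,"ty":-0.47,"tz":1.07,"ax":0,"ay":0,"az":0,"jaw":0}]' >/dev/null; python3 st.py|head -1; python3 -m inch '[{"tx":0,"ty":-0.4,"tz":1.1,"ax":0,"ay":0,"az":0,"jaw":0},{"tx":0,"ty":-0.3,"tz":1.1,"ax":0,"ay":0,"az":0,"jaw":0},{"tx":0,"ty":-0.2,"tz":1.1,"ax":0,"ay":0,"az":0,"jaw":0}]' >/dev/null; python3 st.py|head -1
```

```text
t 16.125 xp 575.2 yp 213.6 z 221.3 F along ex,ey,z [1.9 0.9 0.2]
t 16.5 xp 559.2 yp 213.5 z 189.8 F along ex,ey,z [1.1 0.7 1.1]
t 16.875 xp 550.2 yp 213.1 z 156.6 F along ex,ey,z [-0.1  0.8  2. ]
```

```bash
python3 -m inch '[{"tx":0,"ty":-0.1,"tz":0.6,"ax":0,"ay":0,"az":0,"jaw":0},{"tx":0,"ty":-0.1,"tz":0.5,"ax":0,"ay":0,"az":0,"jaw":0},{"tx":0,"ty":0,"tz":0.4,"ax":0,"ay":0,"az":0,"jaw":0}]' >/dev/null; python3 st.py|head -1; python3 -m inch '[{"tx":0,"ty":0,"tz":0.15,"ax":0,"ay":0,"az":0,"jaw":0}]' >/dev/null; python3 st.py|head -1;  python3 -m inch '[{"tx":0,"ty":0,"tz":0.15,"ax":0,"ay":0,"az":0,"jaw":0}]' >/dev/null; python3 st.py|head -1
```

```text
t 17.25 xp 548.7 yp 212.9 z 142.2 F along ex,ey,z [-1.3 -0.4  1.6]
t 17.375 xp 548.7 yp 212.9 z 140.8 F along ex,ey,z [-0.1  0.8  1.8]
t 17.5 xp 548.9 yp 213.0 z 140.2 F along ex,ey,z [-5.6 -2.  15. ]
```

```bash
python3 -m inch '[{"tx":0,"ty":0,"tz":0.05,"ax":0,"ay":0,"az":0,"jaw":0},{"tx":0,"ty":0,"tz":0,"ax":0,"ay":0,"az":0,"jaw":0}]' >/dev/null; python3 st.py|head -1; python3 -m inch '[{"tx":0,"ty":0,"tz":-2,"ax":0,"ay":0,"az":0,"jaw":0},{"tx":0,"ty":0,"tz":-5,"ax":0,"ay":0,"az":0,"jaw":0},{"tx":0,"ty":0,"tz":-5,"ax":0,"ay":0,"az":0,"jaw":0},{"tx":0,"ty":-5,"tz":-5,"ax":0,"ay":0,"az":0,"jaw":0},{"tx":0,"ty":-5,"tz":0,"ax":0,"ay":0,"az":0,"jaw":0},{"tx":0,"ty":-5,"tz":0,"ax":0,"ay":0,"az":0,"jaw":0},{"tx":0,"ty":0,"tz":0,"ax":0,"ay":0,"az":0,"jaw":0},{"tx":0,"ty":0,"tz":0,"ax":0,"ay":0,"az":0,"jaw":0}]' >/dev/null; python3 st.py|head -1
python3 - <<'E'
from h import *
ex=np.array([.9884,-.1521]);ey=np.array([.1521,.9884]);ims=[]
for n in('scene','side'):
    W0=np.load(n+'.npy');im,W=cloud(n);ims.append(im)
    X=W[...,:2]@ex;Y=W[...,:2]@ey;Z=W[...,2]
    k=(X>515)&(X<705)&(Y>40)&(Y<380)&(Z>100)&(Z<170)
    A=np.c_[X[k],Y[k],np.ones(k.sum())];c=np.linalg.lstsq(A,Z[k],rcond=None)[0];print(n,'lid slope',c[:2].round(4),'median z',np.median(Z[k]).round(1))
    k=(abs(Z-139)<6)&(X>480)&(X<740)&(Y>0)&(Y<420);print(' lid extent',np.percentile(X[k],[.3,99.7]).round(),np.percentile(Y[k],[.3,99.7]).round())
    k=(X>470)&(X<515)&(Y>40)&(Y<380)&(Z>15)&(Z<80)
    for s,a,b in(('L',225,380),('R',45,200)):
        j=k&(Y>a)&(Y<b);print(' face',s,j.sum(),np.percentile(X[j],[5,25,50]).round(1) if j.sum() else '')
    for t in('spray_can','nut_jar','wrench','hammer','magnet','rod_tin'):
        for m in masks_of(n,t)[:1]:
            p=W[m['pixels']];p=p[~np.isnan(p[:,0])]
            print(n,t,round(m['score'],2),np.round(np.percentile(p,[2,98],axis=0)).tolist())
cv2.imwrite('pics/c4.png',cv2.resize(np.hstack([ims[0][90:300,120:440],ims[1][60:370,190:440][:210*310//310+100] if 0 else cv2.resize(ims[1][60:370,190:440],(320,210))]),(790,300))[...,::-1])
E
```

```text
t 17.75 xp 548.9 yp 213.0 z 140.2 F along ex,ey,z [-4.4 -1.2 11. ]
t 18.75 xp 404.9 yp 215.3 z 303.2 F along ex,ey,z [ 1.1  0.4 -0.3]
scene lid slope [ 0.0007 -0.0003] median z 139.0
 lid extent [510. 714.] [ 29. 391.]
 face L 0 
 face R 0 
scene spray_can 0.72 [[659.0, 331.0, -3.0], [763.0, 422.0, 193.0]]
scene nut_jar 0.89 [[434.0, -143.0, 10.0], [493.0, -82.0, 89.0]]
scene wrench 0.56 [[397.0, -474.0, -4.0], [549.0, -390.0, 11.0]]
scene hammer 0.74 [[322.0, 441.0, 5.0], [580.0, 510.0, 29.0]]
scene magnet 0.72 [[471.0, 334.0, -3.0], [559.0, 440.0, 28.0]]
scene rod_tin 0.71 [[521.0, -186.0, 2.0], [585.0, -126.0, 101.0]]
side lid slope [ 0.0002 -0.0004] median z 139.1
 lid extent [508. 712.] [ 31. 393.]
 face L 17 [502.7 502.8 503.2]
 face R 3 [503.9 503.9 503.9]
side spray_can 0.68 [[705.0, 339.0, 58.0], [757.0, 392.0, 195.0]]
side nut_jar 0.93 [[430.0, -141.0, 6.0], [491.0, -79.0, 91.0]]
side wrench 0.61 [[400.0, -470.0, -4.0], [558.0, -385.0, 16.0]]
side hammer 0.67 [[319.0, 443.0, 15.0], [576.0, 511.0, 32.0]]
side magnet 0.66 [[474.0, 340.0, 9.0], [555.0, 442.0, 28.0]]
side rod_tin 0.65 [[520.0, -186.0, -2.0], [582.0, -120.0, 103.0]]
```

View pics/c4.png

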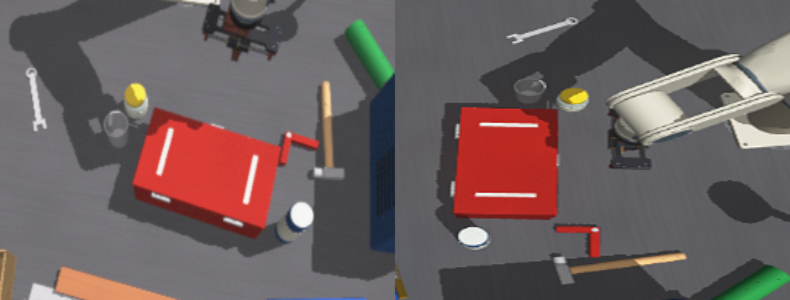

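```bash
python3 -c "
from workcell import ctrl
print(ctrl.close_job())"
```

```text
the job is handed in; nothing more can be done
None
```

The chest is shut and the job is handed in, at about 19 s of the 64 s allowed. I pushed the left drawer home first, then the right, and only then swept the lid down along its arc with the closed fingertips. Nothing was lifted.

**Drawers:** each stopped hard at the same depth. The highest reading along the slide was 11 N on the left and 9 N on the right. The faces now measure about 503–504 mm along the chest's x axis, level with each other and where the home position should be. Few points on the faces were visible: 17 on the left and 3 on the right, all from the side camera. The scene camera saw none.

**Lid:** it bottomed out at 140 mm under 15 N. Both cameras show it level (slope under 0.001) at 139 mm.

**Chest and other things:** I saw no sign that the chest slid. My first estimate of its position was about 3 mm nearer the robot than the final one, which is close to the measuring error, so I can't fully exclude a millimetre or two. In the last picture, the spray can, jar, wrench, hammer, magnet and tin are standing or lying where they were. The scene camera's spray can outline came out wider than before, but the side camera and the picture show the can unmoved.

The arm ended clear of everything.

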